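# Centre the hearing-aid pod on its charging stand

### The arm

A 7-joint arm with a two-finger parallel gripper is mounted at the origin on the work surface. World frame = base frame: x ahead of the robot, y to its left, z up, the work surface at z = 0. Lengths are in m, angles in rad, forces in N, time in s.
With the tool pointing down it reaches from about 0.4 to 0.875 m from the base axis. Payload 6.5 kg.
Tool frame: the origin (TCP) lies midway between the tips of the shut fingers; the grasp point (between the pads) lies 19 mm behind it (ctrl.tcp_to_grasp is the distance from the TCP to the grasp point, in m); z points along the fingers, y is the line along which they close (so a half turn about z gives the same grasp; the last joint's range is limited). The gripper opens to 88 mm and grips with 3 to 60 N. Pads are 18 mm wide; open, the fingers measure 123 mm over their backs; the gripper's body (75 mm by 187 mm) begins 45 mm behind the grasp point.
Start: joints at [-1.182, 0.536, -0.004, 1.538, 0.003, 1.067, -0.071], TCP at [0.286, 0.584, 0.204] pointing down, gripper open.
Joint ranges: [-2.7, 2.7], [-0.37, 2.16], [-1.27, 1.26], [0.24, 2.4], [-1.31, 4.45], [0.19, 1.91], [-2.76, 2.76]. Speed limits (rad/s): [2.39, 2.39, 3.14, 3.14, 3.14, 3.14, 3.14].

### API

Orientations are given as a unit quaternion [x, y, z, w].
In Python, from plant import telemetry, optics, ctrl gives the robot as it stands. The module is installed in compiled form; this text tells all that it offers.
- The arm moves only by the shell command python3 -m jog 'ROWS' [FORCE]. ROWS is JSON, a list of rows, each a list of 5 numbers: the shift along the tool's x, y, z scaled (see below), then the turn about the tool's z scaled (see below), then the opening, from -1 (shut) to 1 (fully open). A call has 1 to 5 rows; each row is the pose to reach, as a shift and turn from the pose commanded when the call began, along the tool's axes at that moment, turning the shorter way round; what a row does not reach only later rows make up. The controller multiplies each number of a shift by 300 mm and each number of a turn by pi rad. A row lasts 1/10 s, in which the tool goes at most 50 mm and 8.59 degrees, less where a joint would pass 70% of its speed; a pose out of reach is approached as far as the arm can. A call with a number of a shift or a turn outside -1 to 1 is refused whole. A call with a gripper value outside its range is refused whole. The fingers move at their own pace and stop on an object; FORCE is the grip in N (left out, the last holds). Time passes only in rows, so rows that repeat a pose let the fingers close. It gives the time, the measured TCP pose, the force, the opening and the grip force at its end, in the units of the state.
- telemetry.observe(): the state, without advancing time (a new reading comes with each control period).
- optics.capture(name): name is "scene" or "top" or "wrist"; returns a dict with "pixels" (384x512x3 uint8, red, green, blue), "K" (3x3 intrinsics, pixels), "R" (3x3) and "t" (3): a world point X has camera coordinates R X + t. Camera axes: x right, y down, z forward; pixel columns grow to the right and rows downward; lengths in m; the calibration is good to about 2 mm. A picture is of the moment at which its call begins. There is no depth.
- ctrl.job_done(): hands the job in; it is judged then, once.
The state is a dict: "clock": time; "joint_positions": joint angles; "qd": joint speeds; "tau": joint torques, N m; "ee_pos": TCP position; "tool_rot": TCP orientation; "wrist_force": force on the tool from outside, world axes, zero at the start; "torque": the same for the moment, N m; "finger_gap": finger opening in m; "finger_force": force on a finger pad.
Only numpy, scipy, OpenCV 4.12 (cv2) and the standard library are available. Lean on these libraries where they do the work, as an engineer would, in place of code of your own. Each camera call takes 0.05 s, during which the arm holds its last target. There are 200 camera calls.

### The job

The egg-shaped hearing-aid charging pod stands off-centre, near the edge of its round charging stand, and will not charge there. With light pushes of the fingertips, nudge it to the middle of the stand, so that an equal margin of the stand shows all round it; it is wobbly, so push gently and low and do not tip it, knock it off, grasp it or lift it. Leave it standing upright and still, and leave everything else on the table where it is.

Things in the scene. Friction and masses are not known exactly. Their poses are not given: they have to be found in the camera images.
- stand_centre (a point): Centre of the flat top face of the charging stand: a plain grey plastic disc 88 mm in diameter and 20 mm high, fixed to the table. A thin flat white ring (69 mm across, centred) is printed on its top. The stand's yaw means nothing, as it is round. The pod belongs here.
- pod: Loose white egg-shaped pod, 0.1 to 0.2 kg, round about z; small grey latch on one side. Origin: centre of its underside, on the stand's top; z up. 62.5 mm tall, foot 36 mm wide; widest, 54 mm, 22 mm above the foot; 48 mm at 45, 34 mm at 56 mm up. An upright finger, tip 3 to 15 mm above the stand, slides it; higher pushes tip it. Starts 15 to 23 mm off centre, any direction.
- cup: Bystander: grey ceramic cup, 76 mm across, 80 mm tall, loose, upright; origin at the centre of its underside.
- jar: Bystander: small closed amber glass jar with a metal lid, 52 mm across, 50 mm tall, loose, upright; origin at the centre of its underside.
- opener: Bystander: flat steel bottle opener lying flat, loose, about 117 mm long (x from -61 to +56 mm), 34 mm wide at its ring end (+x), 5 mm thick; origin on its underside.
- tray: Bystander: clear plastic battery strip tray with six button cells, loose, 95 mm (x) by 26 mm (y), 12 mm high; origin at the centre of its underside. Other fixed things, none taller than 90 mm, stand farther out towards the sides and the far edge of the table.
Not all that is in view belongs to the job. Leave any pink, purple or turquoise look-alike of the pod alone.

How it is judged:
At the end, for the whole second after the job is handed in: The pod stands upright (within 0.06 rad) and still on the top of the stand, its foot's centre within 6 mm of the stand's centre (seen from above) (horizontal distance between pod and stand_centre below 0.006 m and z of pod in the frame of stand_centre between -0.003 and 0.003 m and angle between pod's own z axis and vertical below 0.06 rad and linear speed of pod below 0.01 m/s); the robot touches nothing.
It fails at once if the pod is tipped by more than 0.4 rad (23 degrees) (angle between pod's own z axis and vertical above 0.4 rad).
It fails at once if the pod is lifted more than 10 mm off the stand (z of pod in the frame of stand_centre above 0.01 m).
It fails at once if the pod falls off the stand (z of pod in the frame of stand_centre below -0.008 m).
It fails at once if the pod is pushed or squeezed with more than 15 N (contact force between the fingers and pod above 15 N).
It fails at once if something else on the table is moved by more than 15 mm or tipped over (distance of any of cup, jar, opener, tray from where it was at the start of the episode above 0.015 m or angle between any of cup, jar's own z axis and vertical above 0.4 rad).
It also fails if it takes over 40 s, if anything falls off the work surface, if the arm or the gripper's body presses on something with over 40 N, if the wrist force passes 120 N, or if a joint passes its speed limit or range.

## Working session

There is one attempt and no reset: what is moved stays moved. The work goes in short steps, Python scripts to look and compute and a shell command to move; the robot and the scene stay as the last step left them, time stands still between calls to the robot, and variables do not carry over. Pictures are saved under pics/ and viewed, at most 10 in all, crops included, and the job is handed in when it is done.

```bash
mkdir -p pics; python3 - <<'E'
from plant import telemetry, optics, ctrl
import cv2,numpy as np
s=telemetry.observe();print(s['clock'],s['ee_pos'],s['tool_rot'],s['finger_gap'])
a=[]
for n in("top","scene"):
    c=optics.capture(n);np.savez(n,**c);a.append(c['pixels'][:,:,::-1]);print(n,c['K'].tolist(),c['R'].round(4).tolist(),c['t'].round(4).tolist())
cv2.imwrite('pics/top.png',a[0]);cv2.imwrite('pics/scene.png',a[1])
E
```

```text
0.0 [0.28528741 0.58329517 0.20354677] [ 2.25436910e-01  9.74257389e-01 -8.51738182e-04 -1.21235820e-04] 0.08812725658586638
top [[492.16072263057447, 0.0, 260.2485264725283], [0.0, 492.16072263057447, 193.39306237684684], [0.0, 0.0, 1.0]] [[-0.0148, -0.9997, 0.0174], [-0.9952, 0.0131, -0.0973], [0.097, -0.0187, -0.9951]] [0.1113, 0.5745, 1.1491]
scene [[406.4627242086369, 0.0, 254.55712146826025], [0.0, 406.4627242086369, 192.39535169018032], [0.0, 0.0, 1.0]] [[-0.7924, 0.6099, -0.0082], [0.3429, 0.4344, -0.8329], [-0.5045, -0.6628, -0.5534]] [0.3677, -0.213, 1.3964]
```

View pics/top.png

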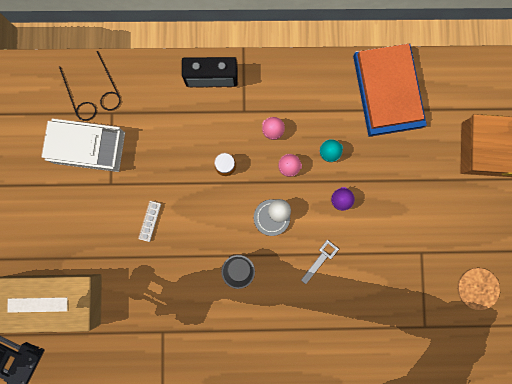

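View pics/scene.png

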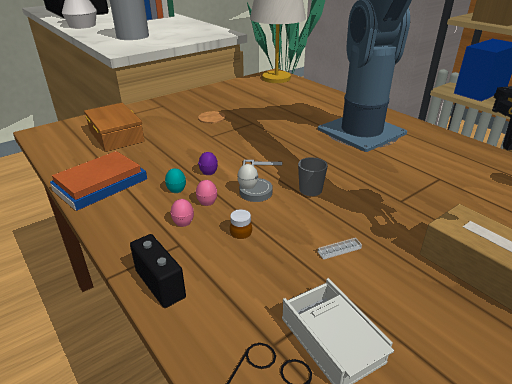

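The white egg on the grey disc at top (280,211) is the pod, and the disc is at (273,217). The look-alikes are pink (274,128) and (290,165), teal (331,150) and purple (343,199). I'll confirm this in an enlarged crop and measure.

```bash
cat > h.py <<'E'
import cv2,numpy as np
from scipy.spatial.transform import Rotation as Ro
def ray(c,u,v,z):
    C=-c['R'].T@c['t']; d=c['R'].T@np.linalg.inv(c['K'])@np.array([u,v,1.]); return C+d*(z-C[2])/d[2]
def proj(c,X):
    p=c['K']@(c['R']@np.asarray(X)+c['t']); return p[:2]/p[2]
E
python3 - <<'E'
from h import *
c=dict(np.load('top.npz'));im=c['pixels'][:,:,::-1].copy()
x=im[185:245,240:310];
for n,(u,v,z) in dict(stand=(273,217,.02),pod=(280,211,.045),cup=(238,271,.08),jar=(225,163,.05),opener=(320,262,0),tray=(150,221,.01),pink=(290,165,.03),purple=(343,199,.03)).items(): print(n,ray(c,u,v,z).round(3))
y=cv2.resize(x,None,fx=8,fy=8,interpolation=cv2.INTER_CUBIC)
cv2.imwrite('pics/crop.png',y)
h=cv2.cvtColor(im,cv2.COLOR_BGR2HSV)
g=((h[:,:,1]<60)).astype(np.uint8);g[:185]=0;g[245:]=0;g[:,:240]=0;g[:,310:]=0
n,l,st,ce=cv2.connectedComponentsWithStats(g);i=1+st[1:,4].argmax();print(st[i],ce[i])
E
```

```text
stand [0.519 0.073 0.02 ]
pod [0.532 0.058 0.045]
cup [0.396 0.157 0.08 ]
jar [0.647 0.186 0.05 ]
opener [ 0.41  -0.039  0.   ]
tray [0.514 0.369 0.01 ]
pink [0.643 0.031 0.03 ]
purple [ 0.56  -0.094  0.03 ]
[ 254  199   37   37 1094] [272.16270567 216.58957952]
```

View pics/crop.png

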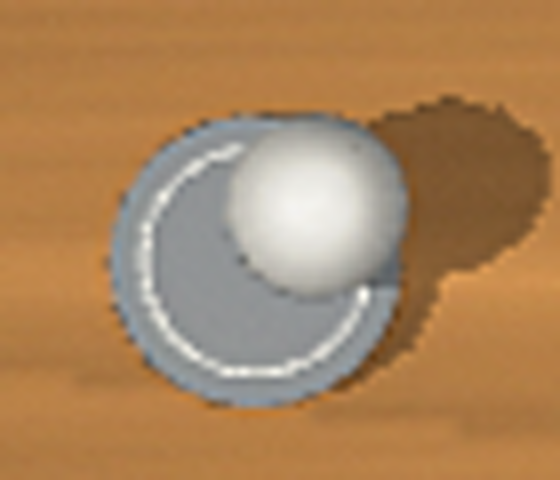

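The crop confirms the white pod, with its circle at about full px (279.3,210.7). The stand is centred at about (272.7,216.3). The pod therefore sits toward +x,−y by roughly (12,−14) mm. I'll push along about (−0.65,0.76) with two slightly parted fingertips, which form a self-centring fork. First I move over there, staying high.

```bash
python3 -m jog '[[-0.64,-0.49,0,0,-0.32],[-0.64,-0.49,0,0,-0.32],[-0.64,-0.49,0,0,-0.32],[-0.64,-0.49,0,0,-0.32],[-0.64,-0.49,0,0,-0.32]]' 5; python3 -m jog '[[-0.64,-0.49,0,0,-0.32],[-0.64,-0.49,0,0,-0.32],[-0.64,-0.49,0,0,-0.32],[-0.64,-0.49,0,0,-0.32],[-0.64,-0.49,0,0,-0.32]]'; python3 -m jog '[[-0.36,-0.28,0,0.13,-0.32],[-0.36,-0.28,0,0.13,-0.32],[-0.36,-0.28,0,0.13,-0.32],[-0.36,-0.28,0,0.13,-0.32],[-0.36,-0.28,0,0.13,-0.32]]'
python3 - <<'E'
from h import *
from plant import optics,telemetry
s=telemetry.observe();print(s['ee_pos'],Ro.from_quat(s['tool_rot']).as_matrix().round(3),s['finger_gap'])
c=optics.capture('wrist');np.savez('wrist',**c);cv2.imwrite('pics/w1.png',c['pixels'][:,:,::-1])
print((-c['R'].T@c['t']).round(3),c['R'].round(3).tolist())
for X in((.5206,.0737,.02),(.533,.06,.045)):print(proj(c,X))
E
```

```text
clock: 0.6
ee_pos: [0.3944, 0.3645, 0.2042]
tool_rot: [0.226, 0.974, -0.0, 0.0]
wrist_force: [1.3, 0.6, 0.7]
finger_gap: 0.0503
finger_force: 0.0
clock: 1.1
ee_pos: [0.502, 0.1481, 0.2043]
tool_rot: [0.226, 0.974, -0.0, 0.0]
wrist_force: [0.9, -0.3, -0.2]
finger_gap: 0.0297
finger_force: 0.0
clock: 1.6
ee_pos: [0.5612, 0.0278, 0.204]
tool_rot: [0.419, 0.908, -0.0, -0.0]
wrist_force: [0.2, 0.0, -0.7]
finger_gap: 0.0299
finger_force: 0.0
[0.56118427 0.02781305 0.2039769 ] [[-0.65   0.76  -0.001]
 [ 0.76   0.65  -0.   ]
 [ 0.001 -0.001 -1.   ]] 0.02993474447983592
[0.511 0.087 0.385] [[0.76, 0.65, -0.001], [0.621, -0.725, 0.298], [0.193, -0.227, -0.954]]
[254.80453215  96.86526768]
[255.24943144 117.65184143]
```

View pics/w1.png

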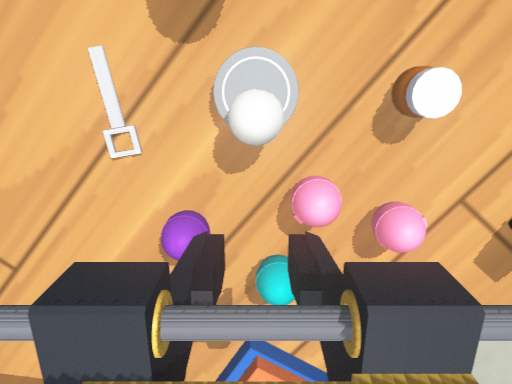

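The wrist view shows the stand at about (255,90) with the pod at (256,117) just below it, and the fingers symmetric about column 256. The push direction is image-up and well aligned. I'll measure precisely now.

```bash
cat > m.py <<'E'
from h import *
from scipy.optimize import least_squares
def fitc(P,r):
    return least_squares(lambda p:np.hypot(P[:,0]-p[0],P[:,1]-p[1])-r,P.mean(0),loss='soft_l1',f_scale=.0007)
def stand(c,guess):
    h=cv2.cvtColor(c['pixels'],cv2.COLOR_RGB2HSV)
    g=(h[:,:,1]<60).astype(np.uint8)
    u,v=proj(c,guess); m=np.zeros_like(g); cv2.circle(m,(int(u),int(v)),55,1,-1)
    cs,_=cv2.findContours(g*m,cv2.RETR_EXTERNAL,cv2.CHAIN_APPROX_NONE)
    k=max(cs,key=cv2.contourArea)[:,0]
    P=np.array([ray(c,a,b,.02)[:2] for a,b in k]); d=np.hypot(*(P-np.array(guess)[:2]).T)
    P=P[(d<.05)&(d>.036)]
    r=fitc(P,.044); return r.x,np.abs(r.fun).mean(),len(P)
E
python3 - <<'E'
from m import *
c=dict(np.load('wrist.npz'));S,e,n=stand(c,(.5206,.0737,.02));print('stand',S,e,n)
im=c['pixels'];h=cv2.cvtColor(im,cv2.COLOR_RGB2HSV)
S2=stand(c,(*S,.02));print(S2)
print(im[60:160:5,256].tolist()); print(im[117,215:300:5].tolist())
E
```

```text
stand [0.51906034 0.07648292] 0.001935224006346726 253
(array([0.51875651, 0.07683712]), np.float64(0.000985892209080726), 220)
[[205, 211, 212], [204, 208, 212], [202, 205, 210], [202, 207, 210], [207, 210, 212], [204, 209, 214], [243, 243, 241], [251, 251, 250], [254, 254, 253], [255, 255, 254], [255, 255, 255], [255, 255, 255], [255, 255, 255], [254, 254, 254], [253, 253, 252], [241, 241, 238], [214, 212, 206], [166, 152, 139], [183, 137, 94], [179, 134, 90]]
[[186, 139, 92], [190, 144, 98], [152, 151, 151], [208, 206, 200], [238, 238, 235], [251, 251, 249], [254, 254, 254], [255, 255, 254], [255, 255, 255], [255, 255, 255], [255, 255, 254], [253, 253, 253], [250, 249, 248], [238, 238, 235], [204, 208, 211], [225, 188, 154], [237, 181, 120]]
```

```bash
python3 -m jog '[[0,0,0.15,0,-0.32],[0,0,0.3,0,-0.32],[0,0,0.45,0,-0.32],[0,0,0.58,0,-0.32],[0,0,0.58,0,-0.32]]'; python3 -m jog '[[0.01,0,0,0,-0.32],[0.02,0,0,0,-0.32],[0.025,0,0,0,-0.32],[0.03,0,0,0,-0.32],[0.03,0,0,0,-0.32]]'
python3 - <<'E'
from h import *
from plant import optics,telemetry
c=optics.capture('wrist');np.savez('wrist',**c);cv2.imwrite('pics/w2.png',c['pixels'][:,:,::-1])
E
```

```text
clock: 2.15
ee_pos: [0.5564, 0.0303, 0.0259]
tool_rot: [0.417, 0.909, -0.002, -0.005]
wrist_force: [-0.6, -0.2, 0.4]
finger_gap: 0.0299
finger_force: 0.0
clock: 2.65
ee_pos: [0.5561, 0.0355, 0.0314]
tool_rot: [0.418, 0.908, 0.001, 0.001]
wrist_force: [0.1, -0.4, 0.3]
finger_gap: 0.0302
finger_force: 0.0
```

View pics/w2.png

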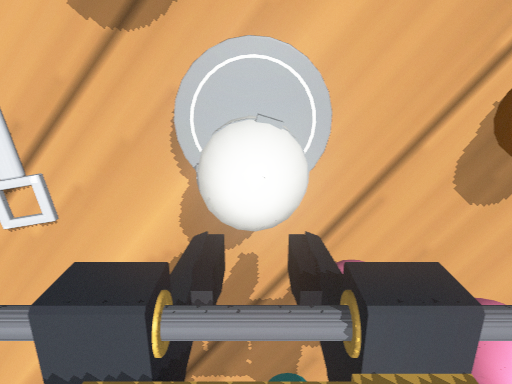

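The picture shows the pod at (253,175) and the stand at (253,115). The fork's mid is at column 256, so I'll shift about 1.3 mm left and push in slow steps.

```bash
python3 -m jog '[[0.005,-0.0045,0,0,-0.32],[0.01,-0.0045,0,0,-0.32],[0.018,-0.0045,0,0,-0.32],[0.026,-0.0045,0,0,-0.32],[0.034,-0.0045,0,0,-0.32]]'; python3 -m jog '[[0.008,0,0,0,-0.32],[0.016,0,0,0,-0.32],[0.022,0,0,0,-0.32],[0.026,0,0,0,-0.32],[0.026,0,0,0,-0.32]]'
python3 - <<'E'
from h import *
from plant import optics,telemetry
c=optics.capture('wrist');np.savez('wrist',**c);cv2.imwrite('pics/w3.png',c['pixels'][:,:,::-1]);print(telemetry.observe()['ee_pos'])
E
```

```text
clock: 3.2
ee_pos: [0.5485, 0.0417, 0.0307]
tool_rot: [0.418, 0.908, 0.0, 0.001]
wrist_force: [1.3, -1.7, 2.4]
finger_gap: 0.0301
finger_force: 1.2
clock: 3.7
ee_pos: [0.5428, 0.0481, 0.0304]
tool_rot: [0.418, 0.908, 0.0, -0.0]
wrist_force: [0.7, -1.1, 1.3]
finger_gap: 0.0299
finger_force: 1.0
[0.54283099 0.04798055 0.03038889]
```

View pics/w3.png

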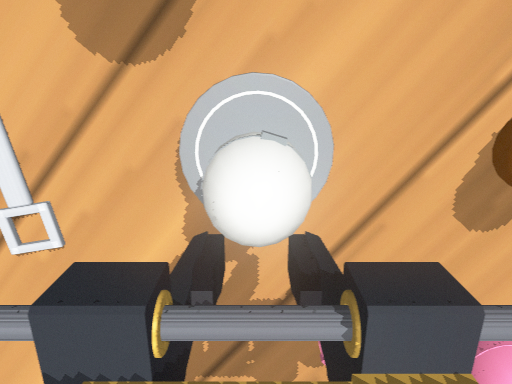

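The pod is now at (257,190) and the stand at (256,148), with the fork in contact and forces of about 1–2 N. I'll work out the remaining distance.

```bash
cat > q.py <<'E'
from m import *
# profile z,r of pod above the foot; row extents of its circles for a given foot centre
PZ=[(0,.018),(.022,.027),(.03,.0265),(.045,.024),(.056,.017),(.0625,0)]
def sil(c,xy):
    t=np.linspace(0,6.283,73);zz=np.linspace(.015,.0625,25);rr=np.interp(zz,*np.array(PZ).T)
    P=np.array([proj(c,(xy[0]+r*np.cos(a),xy[1]+r*np.sin(a),.02+z)) for z,r in zip(zz,rr) for a in t])
    return (P.min(0)+P.max(0))/2
def run(c,g=(.519,.0768,.02)):
    S,_,_=stand(c,g);S,e,n=stand(c,(*S,.02))
    h=c['pixels'].min(2); m=((h>222)).astype(np.uint8); u,v=proj(c,(*S,.04)).astype(int)
    m=cv2.morphologyEx(m,cv2.MORPH_OPEN,np.ones((7,7)))
    cs,_=cv2.findContours(m,cv2.RETR_EXTERNAL,cv2.CHAIN_APPROX_NONE)
    k=min((k for k in cs if cv2.contourArea(k)>150),key=lambda k:np.hypot(*(k[:,0].mean(0)-[u,v])))
    (pu,pv),pr=cv2.minEnclosingCircle(k)
    return S,e,n,np.array([pu,pv]),pr
def foot(c,px):
    f=ray(c,*px,.05)[:2]
    for _ in range(8): f=f+(ray(c,*px,.05)-ray(c,*sil(c,f),.05))[:2]
    return f
E
python3 - <<'E'
from q import *
c=dict(np.load('wrist.npz'));S,e,n,p,r=run(c);print('stand',S,e,n,proj(c,(*S,.02)),'pod px',p,r,'centred px',sil(c,S))
f=foot(c,p);T=np.array([[-.65,.76],[.76,.65]]);print('foot',f,'to go tool x,y mm',T@(S-f)*1e3)
E
```

```text
m.py:4: RuntimeWarning: Mean of empty slice.
  return least_squares(lambda p:np.hypot(P[:,0]-p[0],P[:,1]-p[1])-r,P.mean(0),loss='soft_l1',f_scale=.0007)
  ret = um.true_divide(
Traceback (most recent call last):
  File "q.py", line 9, in run
    S,_,_=stand(c,g);S,e,n=stand(c,(*S,.02))
          ~~~~~^^^^^
  File "m.py", line 13, in stand
    r=fitc(P,.044); return r.x,np.abs(r.fun).mean(),len(P)
  File "m.py", line 4, in fitc
    return least_squares(lambda p:np.hypot(P[:,0]-p[0],P[:,1]-p[1])-r,P.mean(0),loss='soft_l1',f_scale=.0007)
ValueError: Initial guess is outside of provided bounds
```

```bash
sed -i 's/g=(h\[:,:,1\]<60)/g=((h[:,:,1]<60)\&(h[:,:,2]>90))/; s/,55,1,-1)/,int(1.15*.044*c["K"][0,0]\/(c["R"]@np.array(guess)+c["t"])[2]),1,-1)/' m.py
cat > go.py <<'E'
from q import *
import sys
c=dict(np.load(sys.argv[1]));S,e,n,p,r=run(c);print('stand',S,e,n,proj(c,(*S,.02)),'pod px',p,r,'centred px',sil(c,S))
f=foot(c,p);T=np.array([[-.65,.76],[.76,.65]]);print('foot',f,'to go tool x,y mm',T@(S-f)*1e3)
E
python3 go.py wrist.npz
```

```text
stand [0.51886555 0.07662539] 0.0007730693647225405 369 [256.04454252 154.88912266] pod px [258.67080688 188.13391113] 51.7061653137207 centred px [256.05520233 167.81885074]
foot [0.52636241 0.06983821] to go tool x,y mm [10.03121541 -1.28595215]
```

```bash
python3 - <<'E'
import re
s=open('m.py').read()
s=s.replace("def stand(c,guess):","def stand(c,guess,ex=None):").replace("    P=np.array([ray","    if ex is not None: k=k[np.hypot(*(k-ex).T)>66]\n    P=np.array([ray")
open('m.py','w').write(s)
s=open('q.py').read()
s=s.replace("    return S,e,n,np.array([pu,pv]),pr","    for _ in range(3): S,e,n=stand(c,(*S,.02),np.array([pu,pv]))\n    return S,e,n,np.array([pu,pv]),pr")
open('q.py','w').write(s)
E
python3 go.py wrist.npz
```

```text
stand [0.51886179 0.07668199] 0.0004518767568031493 293 [256.10458542 154.81023161] pod px [258.67080688 188.13391113] 51.7061653137207 centred px [256.12611358 167.72514969]
foot [0.52636241 0.06983821] to go tool x,y mm [10.07667187 -1.25201611]
```

```bash
python3 -m jog '[[0.006,-0.002,0,0,-0.32],[0.012,-0.002,0,0,-0.32],[0.018,-0.002,0,0,-0.32],[0.025,-0.002,0,0,-0.32],[0.025,-0.002,0,0,-0.32]]'
python3 - <<'E'
from h import *
from plant import optics,telemetry
c=optics.capture('wrist');np.savez('wrist',**c);cv2.imwrite('pics/w4.png',c['pixels'][:,:,::-1]);print(telemetry.observe()['ee_pos'])
E
python3 go.py wrist.npz
```

```text
clock: 4.25
ee_pos: [0.5372, 0.0536, 0.0304]
tool_rot: [0.418, 0.908, -0.0, -0.0]
wrist_force: [1.9, 0.4, 1.2]
finger_gap: 0.0299
finger_force: 0.9
[0.53731209 0.05339726 0.03036988]
stand [0.51878121 0.07678088] 0.00048264323241946756 289 [257.34338745 167.98544106] pod px [258.63623047 188.26870728] 51.83437728881836 centred px [257.57018855 183.32529446]
foot [0.52078922 0.07524259] to go tool x,y mm [ 2.4743058 -0.5262013]
```

View pics/w4.png

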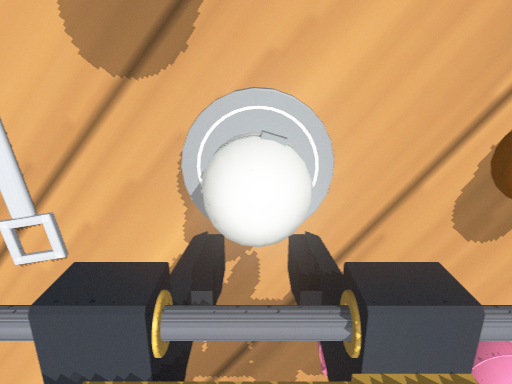

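The pod is at (257,190) and the centred spot at about (257,183), so about 3 mm remain. I'll make the last nudge, back off slowly and re-check from above.

```bash
python3 -m jog '[[0.004,-0.001,0,0,-0.32],[0.008,-0.001,0,0,-0.32],[0.011,-0.001,0,0,-0.32],[0.011,-0.001,0,0,-0.32],[0.011,-0.001,0,0,-0.32]]'; python3 -m jog '[[-0.01,0,0,0,-0.32],[-0.03,0,0,0,-0.32],[-0.06,0,0,0,-0.32],[-0.1,0,0,0,-0.32],[-0.1,0,0,0,-0.32]]';python3 -m jog '[[0,0,-0.15,0,-0.32],[0,0,-0.3,0,-0.32],[0,0,-0.3,0,-0.32],[0,0,-0.3,0,-0.32],[0,0,-0.3,0,-0.32]]'
python3 - <<'E'
from h import *
from plant import optics,telemetry
c=optics.capture('wrist');np.savez('wrist',**c);print(telemetry.observe()['ee_pos'])
u,v=proj(c,(.519,.0768,.03)).astype(int);x=c['pixels'][max(v-70,0):v+80,u-100:u+100,::-1];print(u,v,x.shape)
cv2.imwrite('pics/w5.png',cv2.resize(x,None,fx=4,fy=4))
E
python3 go.py wrist.npz
```

```text
clock: 4.8
ee_pos: [0.5351, 0.0555, 0.0304]
tool_rot: [0.418, 0.908, -0.0, -0.0]
wrist_force: [0.8, -1.1, 1.1]
finger_gap: 0.0297
finger_force: 1.0
clock: 5.3
ee_pos: [0.5562, 0.0304, 0.0306]
tool_rot: [0.419, 0.908, -0.0, 0.001]
wrist_force: [0.3, 0.2, -0.6]
finger_gap: 0.0299
finger_force: 0.0
clock: 5.8
ee_pos: [0.5538, 0.0327, 0.1194]
tool_rot: [0.418, 0.908, -0.0, -0.001]
wrist_force: [-0.6, 0.4, -1.0]
finger_gap: 0.0299
finger_force: 0.0
[0.55353858 0.03266531 0.11910889]
258 109 (150, 200, 3)Traceback (most recent call last):
  File "go.py", line 3, in <module>
    c=dict(np.load(sys.argv[1]));S,e,n,p,r=run(c);print('stand',S,e,n,proj(c,(*S,.02)),'pod px',p,r,'centred px',sil(c,S))
                                           ~~~^^^
  File "q.py", line 15, in run
    for _ in range(3): S,e,n=stand(c,(*S,.02),np.array([pu,pv]))
                             ~~~~~^^^^^^^^^^^^^^^^^^^^^^^^^^^^^^
  File "m.py", line 12, in stand
    P=np.array([ray(c,a,b,.02)[:2] for a,b in k]); d=np.hypot(*(P-np.array(guess)[:2]).T)
                                                                ~^~~~~~~~~~~~~~~~~~~~
ValueError: operands could not be broadcast together with shapes (0,) (2,)
```

View pics/w5.png

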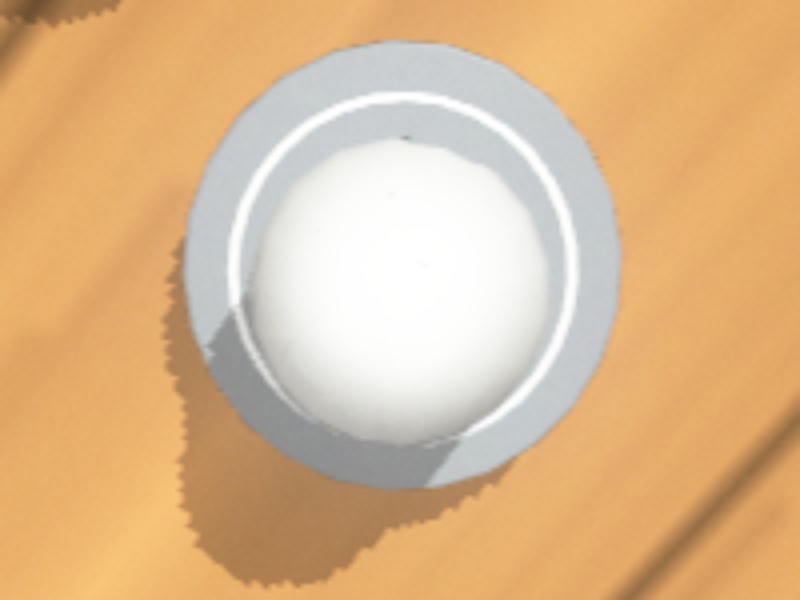

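The crop shows the stand spanning x 184–620, y 40–490. The pod spans x 250–546, y 137–445, upright and fully inside the ring laterally. Its full-frame centre is (257.1,111.4).

```bash
python3 - <<'E'
from q import *
from plant import optics
c=dict(np.load('wrist.npz'));T=np.array([[-.65,.76],[.76,.65]])
S=(.519,.0768)
for _ in range(3):S,e,n=stand(c,(*S,.02))
p=(257.1,111.4);f=foot(c,p);print(S,e,n,'centred px',sil(c,S),f,'to go mm',T@(S-f)*1e3)
c=optics.capture('top');u,v=proj(c,(.519,.0768,.02)).astype(int)
cv2.imwrite('pics/t2.png',cv2.resize(c['pixels'][v-30:v+30,u-40:u+40,::-1],None,fx=8,fy=8,interpolation=cv2.INTER_CUBIC))
np.savez('top2',**c);print(u,v,sil(c,(.5206,.0737)),proj(c,(.5206,.0737,.02)))
E
```

```text
[0.51822228 0.07714723] 0.0008627063407028655 313 centred px [258.33402649 109.55783167] [0.51837725 0.07561325] to go mm [1.26655978 0.87930922]
271 217 [273.2992041  216.05155487] [272.8794757  216.53423813]
```

View pics/t2.png

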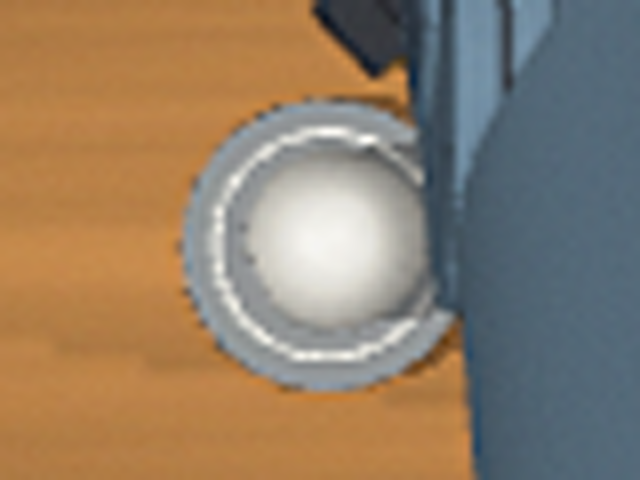

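The top view shows the ring centred at about (331,244) and the pod at about (334,239) in the crop. That puts the pod within about 1.5 mm of centre, well inside the 6 mm limit. It is upright and the fingers are clear.

```bash
python3 -c "
from plant import ctrl;print(ctrl.job_done())"
```

```text
the job is handed in; nothing more can be done
None
```

I nudged the pod to within about 1.5 mm of the stand's centre by the camera measurements. It stands upright, with the fingers clear, and the job is handed in (no verdict came back).

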